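Lock a board in the sanding jig

ROBOT

A 7-joint arm with a two-finger parallel gripper is mounted at the origin on a cart in front of the work surface, level with it; the furniture and walls round the work are solid. World frame = base frame: x ahead of the robot, y to its left, z up, the work surface at z = 0. Lengths are in m, angles in rad, forces in N, time in s.
With the tool pointing down it reaches from about 0.4 to 0.75 m from the base axis. Payload 19.5 kg.
Tool frame: the origin (TCP) lies on the centre line of the jaws, within the pads' length; the fingertips stand 25 mm ahead of it and the grasp point (between the pads) lies 6 mm ahead of it; z points along the fingers, y is the line along which they close (so a half turn about z gives the same grasp; the last joint's range is limited). The gripper opens to 85 mm and grips with 20 to 120 N. Pads are 22 mm wide; open, the fingers measure 114 mm over their backs; the gripper's body (76 mm by 85 mm) begins 54 mm behind the grasp point. The pads swing forward as they close: fully open they stand 13 mm farther back than shut.
Start: joints at [-1.377, 0.707, -0.028, 1.485, 0.022, 0.951, -0.075], TCP at [0.134, 0.559, 0.256] pointing down, gripper open.
Joint ranges: [-2.71, 2.71], [-0.32, 2.16], [-1.57, 1.52], [0, 2.45], [-1.46, 4.6], [0, 2.02], [-2.83, 2.83]. Speed limits (rad/s): [1.89, 1.89, 2.57, 2.57, 3.01, 3.01, 3.01].

INTERFACE

Orientations are given as a 3x3 rotation matrix whose columns are the frame's x, y, z axes.
In Python, from plant import robot gives the robot as it stands. The module is installed in compiled form; this text tells all that it offers.
- The arm moves only by the shell command python3 -m creep 'ROWS' [FORCE]. ROWS is one flat JSON list of numbers that holds 1 to 8 rows one after another, with no inner brackets; each row has 5 numbers: dx, dy, dz in shares of the most that a row can go, 1 being 50 mm, then a turn about the tool's z in units of 0.05 rad, then the finger opening in m; each row shifts and turns the commanded pose from where the row before left it, along the tool's axes as they then stand; what a row does not reach is not made up. A row lasts 1/10 s, in which the tool goes at most 0.05 m and 0.15 rad, less where a joint would pass 70% of its speed; a pose out of reach is approached as far as the arm can. The fingers move at their own pace and stop on an object; FORCE is the grip in N (left out, the last holds). Time passes only in rows, so rows that do not move let the fingers close. It prints the time, the measured TCP pose, the force, the opening and the grip force at its end. Input that does not fit is refused with a message, and nothing moves.
- robot.state(): the state, without advancing time (a new reading comes with each control period).
- robot.camera(name): name is "scene" or "top" or "wrist"; returns a dict with "image" (420x560x3 uint8, red, green, blue), "mtx" (3x3 intrinsics, pixels), "R" (3x3) and "t" (3): a world point X has camera coordinates R X + t. Camera axes: x right, y down, z forward; pixel columns grow to the right and rows downward; lengths in m; the calibration is good to about 2 mm. The wrist camera is an equidistant fisheye: a pixel r from the principal point sees the ray r / f radians off the axis. A picture is of the moment at which its call begins. There is no depth.
- robot.hand_in(): hands the job in; it is judged then, once.
The state is a dict: "time_s": time; "q": joint angles; "qd": joint speeds; "effort": joint torques, N m; "ee_pos": TCP position; "orientation": TCP orientation; "force": force on the tool from outside, world axes, zero at the start; "torque": the same for the moment, N m; "finger_gap": finger opening in m; "grasp_force": force on a finger pad.
Only numpy, scipy, OpenCV 4.12 (cv2) and the standard library are available. Lean on these libraries where they do the work, as an engineer would, in place of code of your own. Each camera call takes 0.05 s, during which the arm holds its last target. There are 200 camera calls.

TASK

Get the loose board ready for the belt sander: push it with the fingertips, flat along the bed of the plywood jig until one edge lies flush against the fence, slide it on along the fence until its far edge is fully home against the end stop, and then swing the wooden cam lever right round to its end so that the cam grips the board there. Do not pick the board up or tip it, leave the lever open until the board is home, and leave the sanding block and the tape measure where they are.

Things in the scene. Friction and masses are not known exactly. Their poses are not given: they have to be found in the camera images.
- jig: Sanding jig fixed to the bench: plywood bed 350 (x) x 400 (y) x 12 mm thick. Origin: centre of its underside, on the bench. Its x axis points away from the robot (turned up to 0.2 rad), y to the left. Near and right sides are open, but for the cam at the far right. A board that is home has its origin at jig x = +59, y = +54 mm, axes parallel to the jig's.
- fence (a point): Middle of the foot of the fence's inner face, jig x = -15, y = +165 mm, on top of the bed. The fence is a wooden strip along the left side of the jig, 310 mm long along jig x (-170 to +140), 35 mm wide, 12 mm high above the bed, lower than the board. Its inner face is a 3 mm strip of slick white plastic (friction about 0.12).
- end_stop (a point): Middle of the foot of the end stop's inner face, jig x = +140, y = +57 mm, on top of the bed. The stop is a wooden strip along the far side, 213 mm long along jig y (-50 to +163), 35 mm wide, 12 mm high above the bed, with the same slick plastic face.
- board: The loose plain wooden board, 162 (x) x 222 (y) x 18 mm, 0.3 to 0.65 kg, flat on the bed, some cm right of the fence and 80 to 105 mm short of the stop, askew by up to 0.15 rad. Origin: centre of its underside; x: its short side, towards the stop; y: its long side, towards the fence. The two boards stacked on the bench at the right are not part of the job.
- cam_pivot (a point): Pivot axis of the cam (vertical bolt), at the height of the top of the bed; jig x = +114, y = -82 mm, 25 mm to the right of the right edge of a board that lies on the fence. Round it is an eccentric disc, 20 mm radius, centre 7 mm off the axis.
- cam_block: The bolt that carries the cam and its lever (counted with it), origin at the pivot on top of the bed; its head is 20 mm above the bed. It sits in a rubber bush and gives about 2 mm away from the board when the cam grips (6 N per mm).
- cam_lever (a joint): Angle of the dark wooden lever, rad. 0, open: it points right and a little away (80 deg clockwise from jig x, seen from above). Grows clockwise, tip towards the robot, to its end at 1.66: pointing back to the robot along the board (175 deg). Starts at 0 to 0.2. Open, it leaves a board on the fence 5 to 6 mm of room. The last 0.8 rad grip the board (about 10 N); it stays where it is left.
- lever_grip (a point): Centre of the top of the lever's grip, an upright light wooden dowel of 14 mm diameter, 85 mm from the pivot, its top 48 mm above the bed. The lever below it is a flat straight bar 18 mm wide and 100 mm long from pivot to tip, lying 0.6 to 14 mm above the bed. The grip takes about 1 N to push, 2 to 6 N while the cam bears on the board.
- sanding_block: Brown block 61 x 101 x 30 mm on the bench to the left of the jig; bystander. Origin: centre of its underside.
- tape_measure: Yellow and black tape measure, 37 x 70 x 64 mm, standing on the bench to the right of the jig; bystander. Origin: centre of its underside.

How it is judged:
On the way, in this order (a step that is already met when the one before it is completed fails the run):
1. the board lies against the fence and the end stop while the cam lever is still open (x of board in the frame of jig between 0.0565 and 0.061 m and y of board in the frame of jig between 0.0515 and 0.056 m and angle between the x axis of board and the x axis of jig, either way round below 0.02 rad and height (world z) of board below 0.015 m and value of joint cam_lever below 0.5 rad), for 0.2 s.
2. the cam lever is swung to its end with the board home (x of board in the frame of jig between 0.0565 and 0.061 m and y of board in the frame of jig between 0.0515 and 0.056 m and angle between the x axis of board and the x axis of jig, either way round below 0.02 rad and height (world z) of board below 0.015 m and value of joint cam_lever above 1.54 rad), for 0.2 s.
At the end, for the whole second after the job is handed in: The board lies flat on the bed, at rest, within about 2 mm of both the fence and the end stop and within 0.02 rad of square to them; the cam lever is within 0.12 rad of its end and the cam presses on the board with more than 4 N; the bystanders are within 20 mm of where they stood (all of step 2 and contact force between cam_block and board above 4 N and linear speed of board below 0.01 m/s and distance of each of sanding_block, tape_measure from where it was at the start of the episode below 0.02 m); the robot touches nothing.
It fails at once if the board is lifted off the bed (height (world z) of board above 0.017 m).
It fails at once if the board is tipped (angle between board's own z axis and vertical above 0.06 rad).
It fails at once if the brown sanding block is knocked out of its place (distance of sanding_block from where it was at the start of the episode above 0.02 m).
It fails at once if the yellow tape measure is knocked out of its place (distance of tape_measure from where it was at the start of the episode above 0.02 m).
It also fails if it takes over 61 s, if anything falls off the work surface, if the arm or the gripper's body presses on something with over 40 N, if the wrist force passes 120 N, or if a joint passes its speed limit or range.

## Working session

There is one attempt and no reset: what is moved stays moved. The work goes in short steps, Python scripts to look and compute and a shell command to move; the robot and the scene stay as the last step left them, time stands still between calls to the robot, and variables do not carry over. Pictures are saved under pics/ and viewed, at most 13 in all, crops included, and the job is handed in when it is done.

```bash
mkdir -p pics; ls; python3 - <<'E'
from plant import robot
import cv2,numpy as np,pickle
s=robot.state();print(s['time_s'],s['ee_pos'],s['orientation'],s['finger_gap'])
for n in('top','scene'):
    c=robot.camera(n);pickle.dump(c,open(f'{n}0.pkl','wb'));cv2.imwrite(f'pics/{n}0.png',c['image'][:,:,::-1])
    print(n,c['mtx'],c['R'],c['t'],-c['R'].T@c['t'])
E
```

```text
pics
0.0 [0.13428805 0.55887345 0.25583446] [[-9.72331386e-01  2.33605730e-01 -1.97302575e-04]
 [ 2.33605808e-01  9.72330834e-01 -1.03681943e-03]
 [-5.03635833e-05 -1.05422310e-03 -9.99999443e-01]] 0.08548246825892508
top [[420.75726083   0.         284.53043426]
 [  0.         420.75726083 210.63347028]
 [  0.           0.           1.        ]] [[-0.02010724 -0.99979076  0.00375919]
 [-0.99050744  0.01940887 -0.13608201]
 [ 0.13598058 -0.00645974 -0.99069044]] [0.11134642 0.56141483 1.20897648] [0.39392711 0.10823637 1.27370133]
scene [[495.07569361   0.         283.48234766]
 [  0.         495.07569361 202.18560267]
 [  0.           0.           1.        ]] [[ 0.9322892   0.36159528 -0.00925742]
 [ 0.29981599 -0.78681703 -0.53947135]
 [-0.2023542   0.50016779 -0.84195307]] [-0.56292968 -0.06098024  1.40015415] [ 0.82642318 -0.54473957  1.14075571]
```

View pics/top0.png

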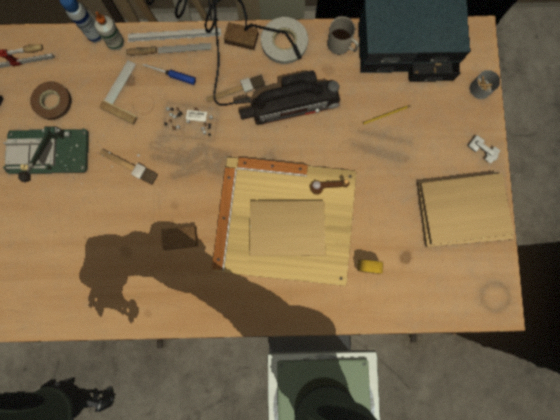

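View pics/scene0.png

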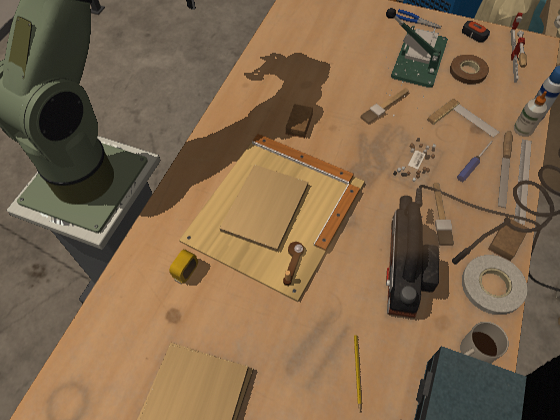

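Top view: the jig's corners lie near (230,158), (356,172), (347,284) and (214,268). The board spans (250,200)–(326,256). The cam is at (317,186) with its lever pointing right to (347,183). The sanding block is at (179,236) and the tape at (371,267). The scene view agrees. Next I'll enlarge the jig region.

```bash
python3 - <<'E'
import cv2,pickle
for n,(a,b,c,d) in {'top':(205,150,365,290),'scene':(175,130,375,305)}.items():
    im=pickle.load(open(n+'0.pkl','rb'))['image'][b:d,a:c,::-1]
    k=600/(d-b) if n=='x' else 4
    cv2.imwrite(f'pics/{n}crop.png',cv2.resize(im,None,fx=4,fy=4 if n=='top' else 3.4,interpolation=cv2.INTER_CUBIC) if n=='top' else cv2.resize(im,None,fx=3.4,fy=3.4,interpolation=cv2.INTER_CUBIC))
E
```

```text
(no output)
```

View pics/topcrop.png

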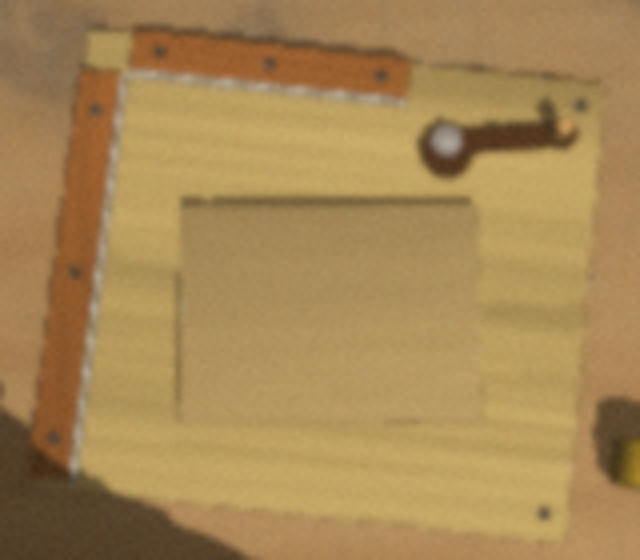

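The crop (4x, offset (205,150)) shows the board top's corners near crop (183,203), (471,203), (483,418) and (181,418). The cam bolt is at (447,142) and the light grip at (567,126). The fence's white face runs from (122,78) to (75,470). Next I'll refine the edges with gradient profiles and cast rays.

```bash
cat > h.py <<'E'
import numpy as np,cv2
from scipy.ndimage import map_coordinates,gaussian_filter1d
def ray(c,p,z):
    p=np.atleast_2d(p).astype(float); d=np.c_[(p-c['mtx'][:2,2])/c['mtx'][0,0],np.ones(len(p))]@c['R']
    o=-c['R'].T@c['t']; return o+d*((z-o[2])/d[:,2])[:,None]
def proj(c,X):
    v=np.atleast_2d(X)@c['R'].T+c['t']; return v[:,:2]/v[:,2:]*c['mtx'][0,0]+c['mtx'][:2,2]
def edge(g,a,b,w=3,n=40):
    "line through the strongest gradient along a-b (pixels), g float image HxWx3"
    a,b=np.float64(a),np.float64(b);t=(b-a)/np.linalg.norm(b-a);m=np.array([-t[1],t[0]]);s=np.linspace(-w,w,8*w+1)
    P=[]
    for f in np.linspace(.06,.94,n):
        q=a+f*(b-a)+s[:,None]*m
        pr=np.array([map_coordinates(g[:,:,k],[q[:,1],q[:,0]],order=1) for k in range(3)])
        e=np.abs(gaussian_filter1d(pr,2,axis=1,order=1)).sum(0);P.append(q[e.argmax()])
    P=np.float32(P);vx,vy,x,y=cv2.fitLine(P,cv2.DIST_HUBER,0,.01,.01).ravel()
    r=(P-[x,y])@[-vy,vx];return np.array([x,y]),np.array([vx,vy]),np.median(abs(r))
def cross(l,m):
    k=np.linalg.solve(np.c_[l[1],-m[1]],m[0]-l[0]);return l[0]+k[0]*l[1]
def quad(g,C,w=3):
    L=[edge(g,C[i],C[(i+1)%4],w) for i in range(4)]
    return np.array([cross(L[i-1],L[i]) for i in range(4)]),[round(l[2],2) for l in L]
E
python3 - <<'E'
from h import *;import pickle
c=pickle.load(open('top0.pkl','rb'));g=c['image'].astype(float)
cr=lambda P:np.array(P)/4+[205,150]-.4
B,r=quad(g,cr([(183,202),(471,202),(483,418),(181,418)]));X=ray(c,B,.030)
print('board',B.round(1),r);print(X.round(4),[np.linalg.norm(X[i]-X[i-1]).round(4) for i in range(4)],X.mean(0))
for i in range(4):
  d=X[(i+1)%4]-X[i];print(np.arctan2(d[1],d[0]).round(3))
# jig: far edge right part, right edge, near edge, fence outer edge
L=[edge(g,*cr(e)) for e in ([(415,65),(595,82)],[(600,90),(567,535)],[(560,540),(240,512)],[(82,75),(36,430)],[(130,78),(400,103)],[(119,90),(76,460)])]
for l in L:
  P=ray(c,[l[0],l[0]+20*l[1]],.012);d=P[1]-P[0];print('jig edge',P[0].round(4),np.arctan2(d[1],d[0]).round(4),l[2].round(2))
for n,p,z in(('bolt',(447,140),.032),('grip',(567,126),.060)):print(n,ray(c,cr(p),z))
for p in (cross(L[0],L[1]),cross(L[1],L[2])):print('corner',ray(c,p,.012).round(4))
print('fence-stop',ray(c,cross(L[4],L[5]),.024))
E
```

```text
board [[249.3 198.6]
 [324.1 198.6]
 [325.5 253.7]
 [247.8 256. ]] [np.float32(0.0), np.float32(0.73), np.float32(0.7), np.float32(0.42)]
[[ 0.6031  0.205   0.03  ]
 [ 0.5987 -0.0192  0.03  ]
 [ 0.4342 -0.018   0.03  ]
 [ 0.4323  0.2108  0.03  ]] [np.float64(0.1709), np.float64(0.2242), np.float64(0.1645), np.float64(0.2288)] [0.51707951 0.09464092 0.03      ]
-1.59
3.134
1.579
-0.034
jig edge [ 0.7009 -0.0473  0.012 ] -1.6897 0.26
jig edge [ 0.5348 -0.1006  0.012 ] -0.1267 0.37
jig edge [0.358  0.0446 0.012 ] -1.7023 0.31
jig edge [0.5567 0.3026 0.012 ] -0.1269 0.25
jig edge [0.6922 0.1324 0.012 ] -1.6933 0.08
jig edge [0.5384 0.272  0.012 ] -0.1278 0.16
bolt [[0.64144328 0.00294405 0.032     ]]
grip [[ 0.64463093 -0.08326013  0.06      ]]
corner [[ 0.6922 -0.1207  0.012 ]]
corner [[ 0.3421 -0.0761  0.012 ]]
fence-stop [[0.70376281 0.24900624 0.024     ]]
```

View pics/scenecrop.png

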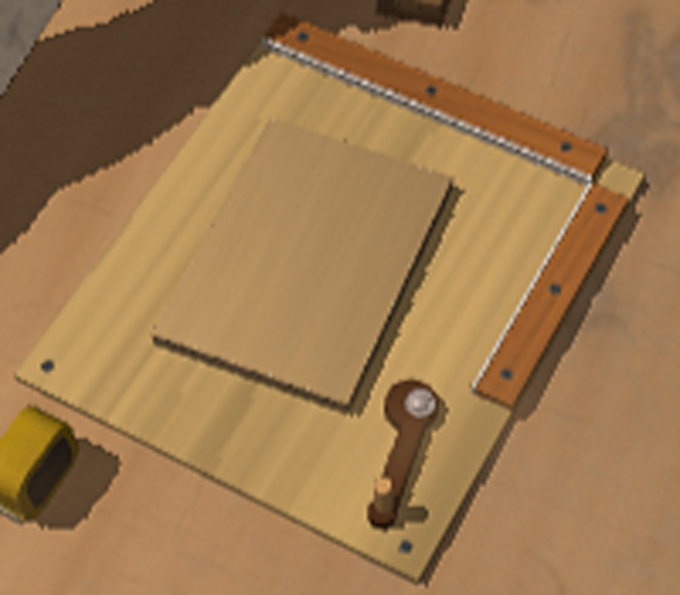

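The scene crop (3.4x, offset (175,130)) shows the board top's corners at crop (272,120), (455,183), (350,405) and (155,338). The bolt is at (420,402) and the grip top at (383,484). I'll cross-check these and fix the jig frame.

```bash
cat >> h.py <<'E'
YAW=-0.1265; O=np.array([.5420,.1000])
RJ=np.array([[np.cos(YAW),-np.sin(YAW)],[np.sin(YAW),np.cos(YAW)]])
def w2j(p): return (np.asarray(p)[...,:2]-O)@RJ
def j2w(p): return np.asarray(p)@RJ.T+O
def go(s,jx,jy,z,ang):
    "tool-axis shift and turn to jig point (m), z, tool-y at jig angle ang"
    R=np.array(s['orientation']);e=np.array(s['ee_pos']);d=np.r_[j2w([jx,jy]),z]-e
    y=R[:,1];cur=np.arctan2(y[1],y[0]);dt=(ang+YAW-cur+np.pi)%(2*np.pi)-np.pi
    print('tool shift',(R.T@d).round(4),'turn',round(-dt,3),'now jig',w2j(e).round(4),'z',e[2].round(4),'F_jig',(np.array(s['force'])[:2]@RJ).round(1),s['force'][2].round(1),'t',s['time_s'])
E
python3 - <<'E'
from h import *;import pickle
from plant import robot
c=pickle.load(open('scene0.pkl','rb'));g=c['image'].astype(float);t=pickle.load(open('top0.pkl','rb'))
cr=lambda P:np.array(P)/3.4+[175,130]-.35
B,r=quad(g,cr([(272,120),(455,183),(350,405),(155,338)]),2);X=ray(c,B,.030)
print(B.round(1),r);print(w2j(X).round(4),[np.linalg.norm(X[i]-X[i-1]).round(4) for i in range(4)],'ctr',w2j(X.mean(0)))
for n,p,z in(('bolt',(420,402),.032),('grip',(383,484),.060),('fstop',(592,182),.024),('jig BR',(420,582),.012),('jig NR',(17,378),.012)):print(n,w2j(ray(c,cr(p),z)).round(4))
ct=lambda P:np.array(P)/4+[205,150]-.4
for n,p,z in(('bolt',(447,140),.032),('grip',(567,126),.060),('fstop',(122,75),.024),('tape',(640,460),.06)):print('top',n,w2j(ray(t,ct(p),z)).round(4))
go(robot.state(),-.03,-.13,.12,0)
E
```

```text
[[253.8 164. ]
 [307.8 181.8]
 [276.4 248.6]
 [219.1 227.9]] [np.float32(0.12), np.float32(0.04), np.float32(0.12), np.float32(0.07)]
[[-0.1186  0.0899]
 [ 0.0426  0.1069]
 [ 0.0657 -0.113 ]
 [-0.0936 -0.1305]] [np.float64(0.2218), np.float64(0.1621), np.float64(0.2212), np.float64(0.1603)] ctr [-0.02596705 -0.01170191]
bolt [[ 0.1135 -0.0864]]
grip [[ 0.1267 -0.1687]]
fstop [[0.142  0.1593]]
jig BR [[ 0.1749 -0.2034]]
jig NR [[-0.1705 -0.2035]]
top bolt [[ 0.1109 -0.0837]]
top grip [[ 0.1249 -0.1688]]
top fstop [[0.1362 0.1662]]
top tape [[-0.1123 -0.2419]]
tool shift [-0.488  -0.4833  0.1364] turn 1.461 now jig [-0.4623  0.4038] z 0.2559 F_jig [-0.1  0.6] 0.6 t 0.1
```

Scene edges give the board's size correctly (221 x 161 mm). Its centre is at jig (-26,-11) mm, askew about 0.11. Moving now.

Units first: shifts go in shares of 50 mm and turns go in units of 0.05 rad. So -0.034 m is -0.68, -0.033 m is -0.66.

```bash
python3 -m creep '[-0.66, -0.68, 0, 0, 0.085, -0.66, -0.68, 0, 0, 0.085, -0.66, -0.68, 0, 0, 0.085, -0.66, -0.68, 0, 0, 0.085, -0.66, -0.68, 0, 0, 0.085, -0.66, -0.68, 0, 0, 0.085, -0.66, -0.68, 0, 0, 0.085, -0.66, -0.68, 0, 0, 0.085]' 40
python3 -m creep '[-0.66, -0.68, 0, 0, 0.085, -0.66, -0.68, 0, 0, 0.085, -0.66, -0.68, 0, 0, 0.085, -0.66, -0.68, 0, 0, 0.085, -0.66, -0.68, 0, 0, 0.085, -0.66, -0.68, 0, 0, 0.085, -0.66, -0.68, 0, 0, 0.085, 0, 0, 0, 0, 0.085]'
python3 -m creep '[0, 0, 0.2, 2.92, 0.085, 0, 0, 0.2, 2.92, 0.085, 0, 0, 0.2, 2.92, 0.085, 0, 0, 0.2, 2.92, 0.085, 0, 0, 0.2, 2.92, 0.085]'
python3 -m creep '[0, 0, 0.2, 2.92, 0.085, 0, 0, 0.2, 2.92, 0.085, 0, 0, 0.2, 2.92, 0.085, 0, 0, 0.2, 2.92, 0.085, 0, 0, 0.2, 2.92, 0.085, 0, 0, 0, 0, 0.085, 0, 0, 0, 0, 0.085]'
python3 -c "
from h import *
from plant import robot
go(robot.state(),-.024,-.160,.035,0)"
```

```text
time_s: 0.9
ee_pos: [0.328, 0.2312, 0.2563]
orientation: [[-0.972, 0.233, -0.0], [0.233, 0.972, -0.0], [-0.0, -0.0, -1.0]]
force: [2.3, 1.0, 0.5]
finger_gap: 0.085
grasp_force: 0.0
time_s: 1.7
ee_pos: [0.4979, -0.058, 0.2557]
orientation: [[-0.971, 0.24, 0.0], [0.24, 0.971, -0.002], [-0.001, -0.002, -1.0]]
force: [0.4, 1.5, 0.5]
finger_gap: 0.0845
grasp_force: 0.0
time_s: 2.2
ee_pos: [0.4963, -0.0522, 0.2058]
orientation: [[-0.564, 0.826, -0.0], [0.826, 0.564, -0.0], [0.0, -0.0, -1.0]]
force: [0.2, 0.8, -0.6]
finger_gap: 0.0848
grasp_force: 0.0
time_s: 2.9
ee_pos: [0.4964, -0.0522, 0.1564]
orientation: [[0.12, 0.993, -0.0], [0.993, -0.12, -0.0], [-0.0, -0.0, -1.0]]
force: [0.1, -0.6, -0.2]
finger_gap: 0.085
grasp_force: 0.0
tool shift [-0.0032  0.0021  0.1214] turn 0.006 now jig [-0.026  -0.1568] z 0.1564 F_jig [ 0.2 -0.5] -0.2 t 2.9
```

Scaled: 0.03 m is 0.6, 0.02 m is 0.4, 0.006 rad is 0.12.

```bash
python3 -m creep '[-0.06, 0.04, 0.6, 0.12, 0.085, 0, 0, 0.6, 0, 0.085, 0, 0, 0.6, 0, 0.085, 0, 0, 0.4, 0, 0.085, 0, 0, 0, 0, 0.085]'
for i in 1 2; do python3 -m creep '[0, 0, 0.06, 0, 0.085, 0, 0, 0, 0, 0.085]' | egrep 'pos|^force'; done
python3 - <<'E'
from h import *;from plant import robot;import pickle
c=robot.camera('scene');pickle.dump(c,open('s1.pkl','wb'));cv2.imwrite('pics/s1.png',cv2.resize(c['image'][130:305,175:375,::-1],None,fx=3.4,fy=3.4,interpolation=cv2.INTER_CUBIC))
go(robot.state(),-.024,-.160,.03,0)
E
```

```text
time_s: 3.4
ee_pos: [0.4974, -0.0557, 0.045]
orientation: [[0.128, 0.992, -0.002], [0.992, -0.128, 0.001], [0.001, -0.002, -1.0]]
force: [-0.4, -1.2, 0.8]
finger_gap: 0.0849
grasp_force: 0.0
ee_pos: [0.4985, -0.0557, 0.0443]
force: [0.4, 0.8, -0.7]
ee_pos: [0.4983, -0.0556, 0.0407]
force: [1.0, -0.4, 0.6]
tool shift [-0.0001 -0.0002  0.0107] turn -0.004 now jig [-0.0238 -0.1599] z 0.0407 F_jig [-0.1 -0.2] -0.3 t 3.85
```

View pics/s1.png

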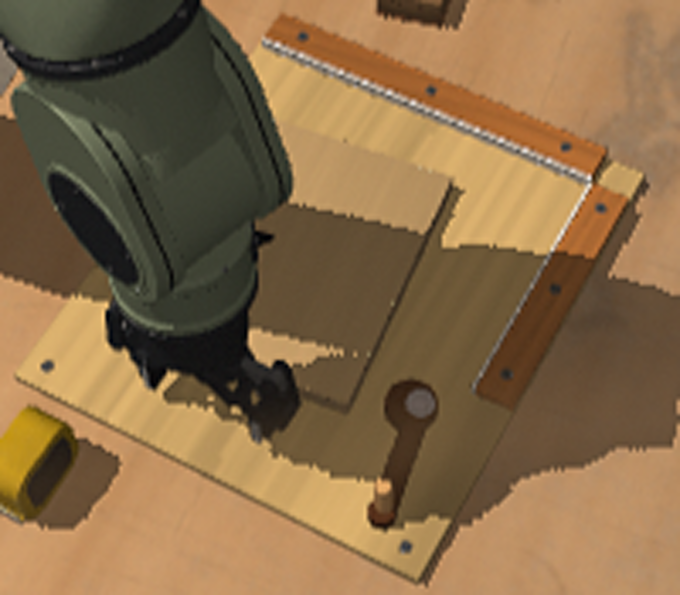

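The gripper stands right of the board, beside its right edge, with the far fingertip at crop (258,440). The board and lever haven't moved. I'll step lower while watching the force.

```bash
python3 - <<'E'
from h import *;import pickle
c=pickle.load(open('s1.pkl','rb'))
for z in(.012,.018,.024,.03):print(z,w2j(ray(c,np.array([258,440])/3.4+[175,130],z)).round(3))
E
for i in 1 2 3; do python3 -m creep '[0, 0, 0.06, 0, 0.085, 0, 0, 0, 0, 0.085]' | egrep 'pos|^force'; done
```

```text
0.012 [[ 0.019 -0.162]]
0.018 [[ 0.021 -0.165]]
0.024 [[ 0.023 -0.167]]
0.03 [[ 0.024 -0.169]]
ee_pos: [0.498, -0.0557, 0.0371]
force: [0.7, -0.4, 0.4]
ee_pos: [0.4979, -0.0557, 0.034]
force: [0.4, 0.4, 0.3]
ee_pos: [0.4979, -0.0557, 0.031]
force: [0.2, 0.5, 0.2]
```

```bash
python3 -m creep '[0, 0, 0.04, 0, 0.085, 0, 0, 0, 0, 0.085]' | egrep 'pos|^force'
for i in 1 2; do python3 -m creep '[0.12, 0, 0, 0, 0.085, 0.12, 0, 0, 0, 0.085, 0.12, 0, 0, 0, 0.085, 0.12, 0, 0, 0, 0.085, 0.12, 0, 0, 0, 0.085, 0.12, 0, 0, 0, 0.085]' | egrep 'pos|^force'; done
python3 - <<'E'
from h import *;from plant import robot
go(robot.state(),-.024,-.068,.029,0)
E
```

```text
ee_pos: [0.498, -0.0557, 0.0291]
force: [0.3, -0.2, -0.1]
ee_pos: [0.5027, -0.0197, 0.0293]
force: [-1.5, -3.2, 1.3]
ee_pos: [0.5075, 0.0161, 0.0293]
force: [-0.4, -3.4, 0.6]
tool shift [ 0.0196 -0.0005  0.0003] turn -0.005 now jig [-0.0236 -0.0876] z 0.0293 F_jig [ 0.  -3.4] 0.6 t 5.85
```

Force of 3.4 N means the board is sliding. I'll finish this push in fine steps.

Scaled: 0.004 m is 0.08.

```bash
python3 -m creep '[0.08, 0, 0, 0, 0.085, 0.08, 0, 0, 0, 0.085, 0.08, 0, 0, 0, 0.085]' | egrep 'pos|^force'
for i in 1 2; do python3 -m creep '[0.04, 0, 0, 0, 0.085, 0, 0, 0, 0, 0.085]' | egrep 'pos|^force'; done
python3 - <<'E'
from h import *;from plant import robot;import pickle
go(robot.state(),-.024,-.068,.029,0)
c=robot.camera('scene');pickle.dump(c,open('s2.pkl','wb'));cv2.imwrite('pics/s2.png',cv2.resize(c['image'][130:305,175:375,::-1],None,fx=3.4,fy=3.4,interpolation=cv2.INTER_CUBIC))
E
```

```text
ee_pos: [0.5091, 0.0278, 0.0293]
force: [-0.5, -3.4, 0.3]
ee_pos: [0.5094, 0.03, 0.0293]
force: [-0.0, -1.3, 0.1]
ee_pos: [0.5096, 0.0317, 0.0293]
force: [-0.6, -0.5, 0.2]
tool shift [ 0.0039 -0.0005  0.0003] turn -0.005 now jig [-0.0235 -0.0719] z 0.0293 F_jig [-0.5 -0.5] 0.2 t 6.55
```

View pics/s2.png

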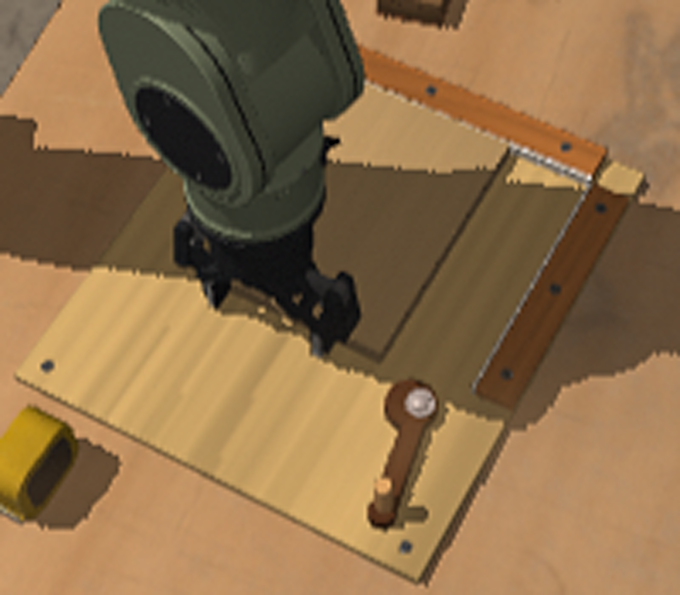

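The board is squared and its fence edge sits at or just short of the fence, with its far-left corner at crop (510,148). I'll keep pressing until the force rises.

```bash
for i in 1 2 3 4 5; do python3 -m creep '[0.03, 0, 0, 0, 0.085, 0, 0, 0, 0, 0.085]' | egrep '^force'; done
python3 - <<'E'
from h import *;from plant import robot;import pickle
go(robot.state(),-.024,-.068,.029,0)
E
```

```text
force: [-1.4, -0.9, 0.6]
force: [-0.3, -4.6, 0.4]
force: [-1.1, -13.0, 0.6]
force: [-1.3, -22.9, 1.5]
force: [-3.4, -32.1, 2.5]
tool shift [ 0.0009 -0.0008  0.0004] turn -0.007 now jig [-0.0232 -0.0689] z 0.0294 F_jig [  0.6 -32.3] 2.5 t 7.6
```

Flush: 32 N against the fence. Next I'll back off, lift, and go round behind the near edge.

Scaled: 0.036 m is 0.72, -0.035 m is -0.7.

```bash
python3 -m creep '[-0.2, 0, 0, 0, 0.085, -0.2, 0, 0, 0, 0.085, 0, 0, -0.7, 0, 0.085, 0, 0, -0.7, 0, 0.085, 0.72, -0.56, 0, 0, 0.085, 0.72, -0.56, 0, 0, 0.085, 0.72, -0.56, 0, 0, 0.085, 0.72, -0.56, 0, 0, 0.085]' | egrep 'pos|^force'
python3 -m creep '[0, 0, 0, -2.86, 0.085, 0, 0, 0, -2.86, 0.085, 0, 0, 0, -2.86, 0.085, 0, 0, 0, -2.86, 0.085, 0, 0, 0, -2.86, 0.085, 0, 0, 0, -2.86, 0.085]' | egrep 'pos|^force'
python3 -m creep '[0, 0, 0, -2.86, 0.085, 0, 0, 0, -2.86, 0.085, 0, 0, 0, -2.86, 0.085, 0, 0, 0, -2.86, 0.085, 0, 0, 0, -2.86, 0.085, 0, 0, 0, 0, 0.085, 0, 0, 0, 0, 0.085]' | egrep 'pos|^force'
python3 - <<'E'
from h import *;from plant import robot;import pickle
go(robot.state(),-.138,.054,.029,np.pi/2)
c=robot.camera('scene');pickle.dump(c,open('s3.pkl','wb'));cv2.imwrite('pics/s3.png',cv2.resize(c['image'][130:305,175:375,::-1],None,fx=3.4,fy=3.4,interpolation=cv2.INTER_CUBIC))
E
```

```text
ee_pos: [0.4147, 0.1779, 0.0994]
force: [0.4, 1.1, -0.1]
ee_pos: [0.4157, 0.1766, 0.0994]
force: [0.5, 1.4, 0.3]
ee_pos: [0.4158, 0.1765, 0.0994]
force: [0.2, -0.0, 0.7]
tool shift [ 0.0031 -0.006   0.0704] turn -0.007 now jig [-0.1349  0.06  ] z 0.0994 F_jig [0.2 0. ] 0.7 t 9.7
```

View pics/s3.png

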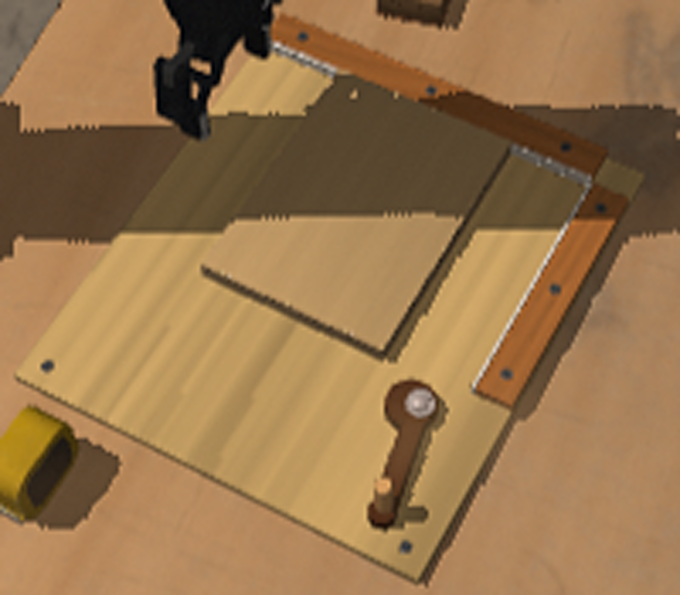

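The board is flush along the fence: near-left corner (336,75), near-right (203,268), far-right (388,353). Checking positions before lowering the tool.

```bash
python3 - <<'E'
from h import *;import pickle
c=pickle.load(open('s3.pkl','rb'))
print(w2j(ray(c,np.array([(336,75),(512,148),(388,353),(203,268)])/3.4+[174.65,129.65],.03)).round(4))
E
```

```text
[[-0.0912  0.1541]
 [ 0.0719  0.1554]
 [ 0.0727 -0.0601]
 [-0.0898 -0.0614]]
```

Scaled: -0.006 m is -0.12, 0.003 m is 0.06, -0.007 rad is -0.14.

```bash
python3 -m creep '[0.06, -0.12, 0.6, -0.14, 0.085, 0, 0, 0.6, 0, 0.085, 0, 0, 0.2, 0, 0.085, 0, 0, 0, 0, 0.085]' | egrep 'pos|^force'
python3 -m creep '[-0.14, 0, 0, 0, 0.085, -0.14, 0, 0, 0, 0.085, -0.14, 0, 0, 0, 0.085, -0.14, 0, 0, 0, 0.085, -0.12, 0.006, 0, 0, 0.085, -0.12, 0.006, 0, 0, 0.085, 0, 0, 0, 0, 0.085]' | egrep 'pos|^force'
python3 -m creep '[-0.12, 0.008, 0, 0, 0.085, -0.12, 0.008, 0, 0, 0.085, -0.12, 0.008, 0, 0, 0.085, -0.12, 0.008, 0, 0, 0.085, -0.12, 0.008, 0, 0, 0.085]' | egrep 'pos|^force'
python3 - <<'E'
from h import *;from plant import robot;import pickle
go(robot.state(),-.034,.054,.029,np.pi/2)
E
```

```text
ee_pos: [0.4115, 0.1709, 0.0286]
force: [0.1, -0.1, 0.8]
ee_pos: [0.4521, 0.1663, 0.0294]
force: [-0.9, -0.3, -0.7]
ee_pos: [0.4811, 0.1644, 0.0292]
force: [-6.0, -2.8, 1.9]
tool shift [-0.0345 -0.0023  0.0001] turn 0.004 now jig [-0.0685  0.0562] z 0.0292 F_jig [-5.6 -3.6] 1.9 t 11.35
```

Scaled: -0.006 m is -0.12, -0.005 m is -0.1.

```bash
python3 -m creep '[-0.12, 0.004, 0, 0, 0.085, -0.12, 0.004, 0, 0, 0.085, -0.12, 0.004, 0, 0, 0.085, -0.1, 0.004, 0, 0, 0.085, -0.08, 0, 0, 0, 0.085, 0, 0, 0, 0, 0.085]' | egrep 'pos|^force'
for i in 1 2 3; do python3 -m creep '[-0.04, 0, 0, 0, 0.085, 0, 0, 0, 0, 0.085]' | egrep '^force'; done
python3 - <<'E'
from h import *;from plant import robot;import pickle
go(robot.state(),-.034,.054,.029,np.pi/2)
E
```

```text
ee_pos: [0.5087, 0.1621, 0.0292]
force: [-1.4, -0.3, 0.0]
force: [-3.5, -2.5, 0.1]
force: [-4.1, -2.1, 0.3]
force: [-3.0, -1.5, -0.1]
tool shift [-0.001  -0.0038  0.0002] turn 0.005 now jig [-0.035   0.0578] z 0.0292 F_jig [-2.8 -1.9] -0.1 t 12.55
```

```bash
for i in 1 2 3 4; do python3 -m creep '[-0.03, 0, 0, 0, 0.085, 0, 0, 0, 0, 0.085]' | egrep '^force'; done
python3 - <<'E'
from h import *;from plant import robot;import pickle
go(robot.state(),-.034,.054,.029,np.pi/2)
E
```

```text
force: [-8.7, -2.7, 2.6]
force: [-17.1, -0.6, 8.2]
force: [-25.4, 1.9, 12.9]
force: [-35.0, 3.6, 18.2]
tool shift [ 0.0002 -0.0037 -0.0001] turn 0.005 now jig [-0.0338  0.0577] z 0.0288 F_jig [-35.2  -0.9] 18.2 t 13.35
```

Seated: -35 N at the predicted x. Backing off and checking.

```bash
python3 -m creep '[0.1, 0, 0, 0, 0.085, 0.3, 0, 0, 0, 0.085, 0.4, 0, -0.4, 0, 0.085, 0.4, 0, -0.9, 0, 0.085, 0, 0, -0.9, 0, 0.06, 0, 0, 0, 0, 0.03, 0, 0, 0, 0, 0.03]' | egrep 'pos|^force'
python3 - <<'E'
from h import *;from plant import robot;import pickle
go(robot.state(),-.034,.054,.029,np.pi/2)
c=robot.camera('scene');pickle.dump(c,open('s4.pkl','wb'));cv2.imwrite('pics/s4.png',cv2.resize(c['image'][130:305,175:375,::-1],None,fx=3.4,fy=3.4,interpolation=cv2.INTER_CUBIC))
E
```

```text
ee_pos: [0.4618, 0.1689, 0.1402]
force: [0.2, 0.6, -0.6]
tool shift [-0.0539 -0.0047  0.1113] turn 0.005 now jig [-0.0883  0.0582] z 0.1402 F_jig [0.1 0.6] -0.6 t 14.05
```

View pics/s4.png

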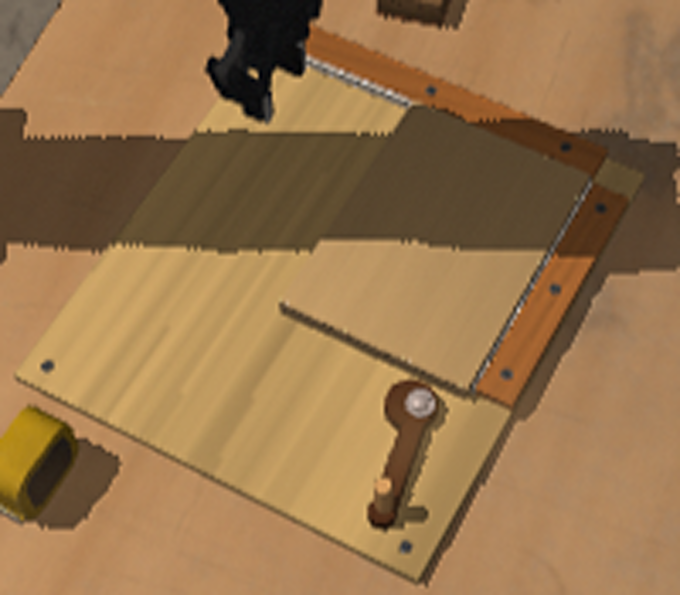

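The board sits in the corner: near-left (410,105), near-right (280,303), far-right (472,390). The lever is still open. I'll compare the right edge with the firmly pressed state in s3, and measure the grip.

```bash
python3 - <<'E'
from h import *;import pickle
from plant import robot
cr=lambda P:np.array(P)/3.4+[174.65,129.65]
for n,a,b in(('s3',(203,266),(384,350)),('s4',(280,302),(470,388))):
    c=pickle.load(open(n+'.pkl','rb'));l=edge(c['image'].astype(float),*(cr(a),cr(b)),2)
    P=w2j(ray(c,[l[0]-20*l[1],l[0]+20*l[1]],.03));d=P[1]-P[0];print(n,P.round(4),np.arctan(d[1]/d[0]).round(4),l[2])
c=pickle.load(open('s4.pkl','rb'));l=edge(c['image'].astype(float),cr((20,378)),cr((415,582)),2)
P=w2j(ray(c,[l[0]-20*l[1],l[0]+20*l[1]],.012));print('jig right',P.round(4))
g=c['image'][268:290,278:300].astype(int);m=(g[:,:,0]>185)&(g[:,:,2]<175);ys,xs=np.nonzero(m);print(len(xs),xs.mean()+278 if len(xs) else 0,ys.mean()+268 if len(xs) else 0)
go(robot.state(),.126,-.1665,.09,0)
E
```

```text
s3 [[-0.0669 -0.0598]
 [ 0.0421 -0.0604]] -0.0055 0.12171495
s4 [[ 0.0116 -0.0602]
 [ 0.1172 -0.0603]] -0.0008 0.095974825
jig right [[-0.0803 -0.2018]
 [ 0.0252 -0.2022]]
200 283.7 277.835
tool shift [-0.2135 -0.2255  0.0493] turn 1.576 now jig [-0.0887  0.0579] z 0.1392 F_jig [-1.   0.3] -0.6 t 14.1
```

The board's right edge is within 0.4 mm of the pressed state and the angle is 0.001, so it's home. Next the lever: I'll straddle the grip with a 30 mm opening, jaws along the tangent.

```bash
python3 -m creep '[-0.62, -0.64, 0, 0, 0.03, -0.62, -0.64, 0, 0, 0.03, -0.62, -0.64, 0, 0, 0.03, -0.62, -0.64, 0, 0, 0.03, -0.62, -0.64, 0, 0, 0.03, -0.62, -0.64, 0, 0, 0.03, -0.6, -0.64, 0, 0, 0.03]' | egrep 'pos|^force'
python3 -m creep '[0, 0, 0, -2.9, 0.03, 0, 0, 0, -2.9, 0.03, 0, 0, 0, -2.9, 0.03, 0, 0, 0, -2.9, 0.03, 0, 0, 0, -2.9, 0.03, 0, 0, 0, -2.9, 0.03, 0, 0, 0, -2.9, 0.03]' | egrep 'pos|^force'
python3 -m creep '[0, 0, 0, -2.9, 0.03, 0, 0, 0, -2.9, 0.03, 0, 0, 0, -2.9, 0.03, 0, 0, 0, -2.9, 0.03, 0, 0, 0, -2.9, 0.03, 0, 0, 0, 0, 0.03]' | egrep 'pos|^force'
python3 - <<'E'
from h import *;from plant import robot;import pickle
s=robot.state();go(s,.1275,-.166,.057,np.pi+.16);print(s['q'],s['finger_gap'])
c=robot.camera('wrist');pickle.dump(c,open('w5.pkl','wb'));cv2.imwrite('pics/w5.png',c['image'][:,:,::-1])
print(c['mtx'])
E
```

```text
ee_pos: [0.6489, -0.0819, 0.1379]
force: [-0.1, 1.0, 0.1]
ee_pos: [0.648, -0.08, 0.1377]
force: [0.5, -0.7, 0.3]
ee_pos: [0.6479, -0.0802, 0.1377]
force: [0.1, -0.7, 0.0]
tool shift [0.0006 0.0003 0.0807] turn 0.017 now jig [ 0.1278 -0.1654] z 0.1377 F_jig [ 0.1 -0.7] 0.0 t 16.1
[ 0.34740733  1.03482342 -0.66814104  1.28359028  0.66195647  1.04531243
  2.78222893] 0.030201984902664247
[[325.1922621    0.         274.6695648 ]
 [  0.         325.1922621  209.16147438]
 [  0.           0.           1.        ]]
```

View pics/w5.png

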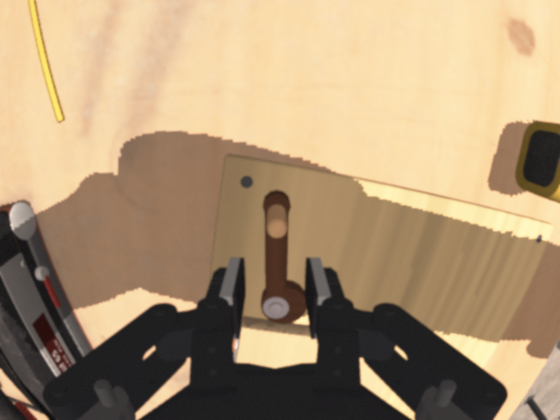

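The lever runs vertically between the fingers. The grip top at (277,222) is centred on them (midline about column 276). I'll check the radial position with the fisheye ray.

```bash
python3 - <<'E'
from h import *;from plant import robot;import pickle
c=pickle.load(open('w5.pkl','rb'))
def fr(p,z):
    v=np.float64(p)-c['mtx'][:2,2];r=np.hypot(*v);th=r/c['mtx'][0,0]
    d=np.r_[v/r*np.sin(th),np.cos(th)]@c['R'];o=-c['R'].T@c['t'];return w2j(o+d*(z-o[2])/d[2]).round(4)
print('grip top',fr((277,217),.06),'bolt',fr((276,306),.032))
go(robot.state(),.1275,-.166,.057,np.pi+.16)
E
```

```text
grip top [ 0.1275 -0.1758] bolt [ 0.1123 -0.0884]
tool shift [0.0006 0.0003 0.0809] turn 0.011 now jig [ 0.1279 -0.1654] z 0.1379 F_jig [-0.2 -0.2] 0.7 t 16.15
```

Scaled: 0.002 m is 0.04, 0.03 m is 0.6, 0.01 rad is 0.2.

```bash
python3 -m creep '[0.04, 0, 0.6, 0.2, 0.03, 0, 0, 0.6, 0, 0.03, 0, 0, 0.2, 0, 0.03, 0, 0, 0.2, 0, 0.03, 0, 0, 0, 0, 0.03]' | egrep 'pos|^force'
python3 - <<'E'
from h import *;from plant import robot
c=robot.camera('scene');cv2.imwrite('pics/s6.png',cv2.resize(c['image'][130:305,175:375,::-1],None,fx=3.4,fy=3.4,interpolation=cv2.INTER_CUBIC))
go(robot.state(),.1275,-.166,.057,np.pi+.16)
# chord per 0.12 rad step in tool axes at radius 85 (rotate about tool z +): tool y is -/+ tangent
r=.085;a=.12;print(r*np.sin(a),r*(1-np.cos(a)))
E
```

```text
ee_pos: [0.6482, -0.082, 0.0588]
force: [0.6, -0.5, 0.8]
tool shift [-0.0013  0.0009  0.0027] turn 0.003 now jig [ 0.1286 -0.1672] z 0.0597 F_jig [-0.3 -0.8] 0.3 t 16.7
0.010175537619558146 0.0006112659524213687
```

View pics/s6.png

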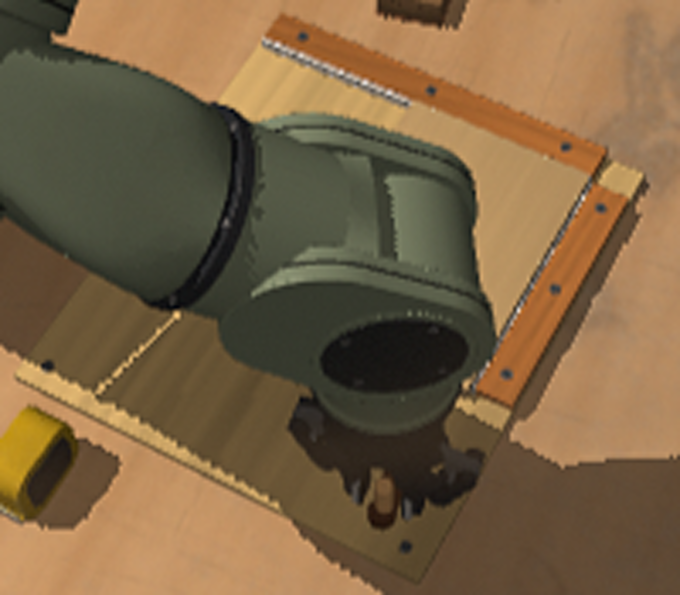

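The dowel, at crop (383,487), stands between the two fingers at (355,487) and (412,500). Swinging the lever along its arc.

Scaled: 0.0085 m is 0.17, -0.0004 m is -0.008, 0.1 rad is 2.

```bash
python3 -m creep '[0, 0, 0.06, 0, 0.03, -0.008, 0.17, 0, 2, 0.03, -0.008, 0.17, 0, 2, 0.03, -0.008, 0.17, 0, 2, 0.03, -0.008, 0.17, 0, 2, 0.03, -0.008, 0.17, 0, 2, 0.03]' | egrep 'pos|^force'
python3 -m creep '[-0.008, 0.17, 0, 2, 0.03, -0.008, 0.17, 0, 2, 0.03, -0.008, 0.17, 0, 2, 0.03, -0.008, 0.17, 0, 2, 0.03, -0.008, 0.17, 0, 2, 0.03, 0, 0, 0, 0, 0.03]' | egrep 'pos|^force'
python3 - <<'E'
from h import *;from plant import robot
s=robot.state();p=w2j(s['ee_pos'])-[.114,-.082];a=-np.degrees(np.arctan2(p[1],p[0]))
print('r',np.hypot(*p),'cw deg',a,s['finger_gap'])
f=np.radians(-175-5);q=np.array([.114,-.082])+.086*np.array([np.cos(f),np.sin(f)])
go(s,*q,.057,np.radians(-175+90))
go(s,*q,.057,np.radians(-175-90))
E
```

```text
ee_pos: [0.6072, -0.0737, 0.0571]
force: [0.2, -0.4, -0.6]
ee_pos: [0.5753, -0.045, 0.0572]
force: [-0.6, 0.2, 0.4]
r 0.08520164195119301 cw deg 137.3966449232942 0.03001076730446363
tool shift [-0.0213  0.0584  0.0001] turn -2.495 now jig [ 0.0513 -0.1397] z 0.0572 F_jig [-0.6  0.2] 0.4 t 17.9
tool shift [-0.0213  0.0584  0.0001] turn 0.646 now jig [ 0.0513 -0.1397] z 0.0572 F_jig [-0.6  0.2] 0.4 t 17.9
```

Units first: shifts go in shares of 50 mm and turns go in units of 0.05 rad. So 0.0085 m is 0.17, -0.0004 m is -0.008, 0.1 rad is 2.

```bash
python3 -m creep '[-0.008, 0.17, 0, 2, 0.03, -0.008, 0.17, 0, 2, 0.03, -0.008, 0.17, 0, 2, 0.03, -0.008, 0.17, 0, 2, 0.03, -0.008, 0.17, 0, 2, 0.03, -0.008, 0.17, 0, 2, 0.03, 0, 0, 0, 0, 0.03]' | egrep 'pos|^force'
for i in 1 2 3 4; do python3 -m creep '[0, 0.04, 0, 0.4, 0.03, 0, 0, 0, 0, 0.03]' | egrep '^force'; done
python3 - <<'E'
from h import *;from plant import robot
s=robot.state();p=w2j(s['ee_pos'])-[.114,-.082];a=-np.degrees(np.arctan2(p[1],p[0]))%360
print('r',np.hypot(*p),'cw deg',a,s['finger_gap'])
f=np.radians(-175-5);q=np.array([.114,-.082])+.086*np.array([np.cos(f),np.sin(f)])
go(s,*q,.057,np.radians(-175-90))
E
```

```text
ee_pos: [0.56, 0.0027, 0.0566]
force: [0.1, -0.3, -0.2]
force: [0.8, -1.0, 0.4]
force: [1.9, -3.3, -0.2]
force: [1.4, -2.2, -0.5]
force: [1.3, -1.4, 0.9]
r 0.08501220348808514 cw deg 176.8240029027735 0.030124014355352138
tool shift [ 0.0009  0.0048 -0.0007] turn -0.033 now jig [ 0.0291 -0.0867] z 0.0563 F_jig [ 1.5 -1.2] 0.9 t 19.4
```

```bash
for i in 1 2 3 4 5 6; do python3 -m creep '[0, 0.03, 0, 0, 0.03, 0, 0, 0, 0, 0.03]' | egrep '^force'; done
python3 - <<'E'
from h import *;from plant import robot
s=robot.state();p=w2j(s['ee_pos'])-[.114,-.082];a=-np.degrees(np.arctan2(p[1],p[0]))%360
print('r',np.hypot(*p),'cw deg',a,s['finger_gap'])
E
```

```text
force: [0.1, -3.7, 0.2]
force: [-2.0, -2.9, 1.1]
force: [-2.1, -6.9, 1.6]
force: [-2.7, -11.1, 2.1]
force: [-3.5, -16.2, 1.3]
force: [-2.8, -18.8, 2.2]
r 0.08575057920567229 cw deg 180.74315629120915 0.030013854546165824
```

Force rose to 19 N at the predicted angle, so the lever is on its stop. Centring, lifting off and checking.

```bash
python3 -m creep '[0, -0.08, 0, 0, 0.03, 0, -0.08, 0, 0, 0.03, 0, 0, -0.4, 0, 0.03, 0, 0, -0.8, 0, 0.03, 0, 0, -1, 0, 0.03, 1, 0, 0, 0, 0.03, 1, 0, 0, 0, 0.03, 0, 0, 0, 0, 0.03]' | egrep 'pos|^force'
python3 - <<'E'
from h import *;from plant import robot
c=robot.camera('scene');cv2.imwrite('pics/s7.png',cv2.resize(c['image'][130:305,175:375,::-1],None,fx=3.4,fy=3.4,interpolation=cv2.INTER_CUBIC))
cr=lambda P:np.array(P)/3.4+[174.65,129.65]
l=edge(c['image'].astype(float),cr((300,311)),cr((470,388)),2);P=w2j(ray(c,[l[0]-15*l[1],l[0]+15*l[1]],.03));print(P,l[2])
E
```

```text
ee_pos: [0.453, 0.0184, 0.1664]
force: [1.6, 0.5, -0.0]
[[ 0.02496642 -0.05985301]
 [ 0.10413874 -0.06027659]] 0.12992841
```

View pics/s7.png

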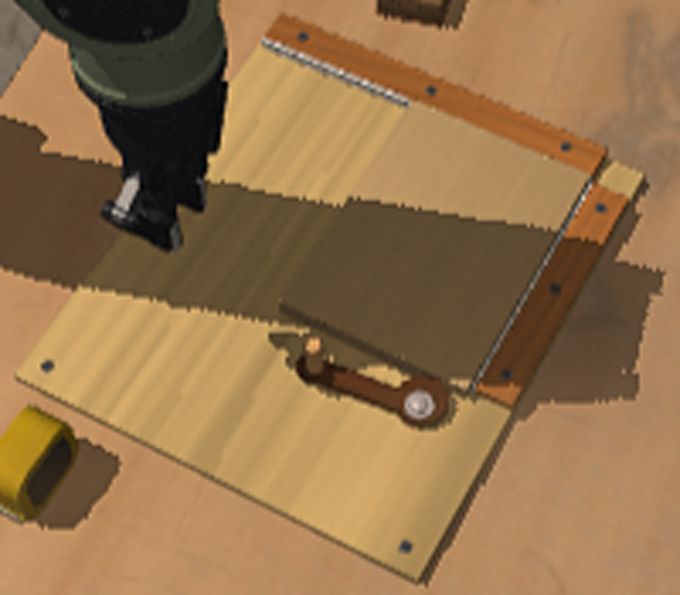

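The lever now lies along the board: grip (313,345), bolt (420,403). The board is still in the corner with its right edge unchanged, and the robot is clear. A last check on the lever angle, then I'll hand in.

```bash
python3 - <<'E'
from h import *;from plant import robot;import pickle
c=pickle.load(open('s4.pkl','rb'));cr=lambda P:np.array(P)/3.4+[174.65,129.65]
d=(w2j(ray(c,cr((313,345)),.06))-w2j(ray(c,cr((420,403)),.032)))[0];a=-np.degrees(np.arctan2(d[1],d[0]))%360
print(d,a)
if 167<a<182: print(robot.hand_in())
E
```

```text
[-0.08513507 -0.00778845] 174.7729315891784
the job is handed in; nothing more can be done
None
```

The job is handed in: my last check showed the board square against the fence and end stop with the cam lever at about 174.8° (end is 175°), the robot clear and the bystanders untouched; cam grip force wasn't measured and no verdict was returned.

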